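Dial open the locked hardware case

TASK

On the clean-room bench stands a grey hardware case with a two-dial lock. Dial its code, first the blue dial to 5 and then the orange dial to 2: the lock is worn, so each dial drops into its catch somewhat before or after the number, and you must turn it gently until you feel it stop there, never forcing a dial or the cover. When both dials have caught, slide the cover fully open by its red grip to the side away from the orange dial, and leave the things round the case undisturbed.

Things in the scene. Friction and masses are not known exactly. Their poses are not given: they have to be found in the camera images.
- case: Grey case, 200 (x) x 280 (y) x 80 mm high, fixed; origin at the centre of its underside, x away from the robot, y to the left, z up. Near part (x -100 to +12 mm): solid deck, top at 80 mm, with the blue dial at x -48, y +65 and the orange dial at x -48, y -65. Far part: compartment closed by the flat aluminium cover, level with the deck.
- blue_dial_grip (a point): Centre of the blue bar grip of the left dial, 104 mm above the bench. The bar is 44 mm long, 14 thick, 30 high (89 to 119 mm above the bench), on a round skirt of 48 mm diameter (81 to 89 mm above the bench). Its own x axis runs along the bar; the white line on the bar and the red dot on the skirt point to its own -x.
- orange_dial_grip (a point): The same for the orange dial (right), bar orange.
- blue_dial (a joint): Blue dial's angle (rad), growing clockwise from above, 0 to 3.0; stays where left. Round it six white marks with 1 to 6 dots: number n is at (n - 1) x 0.6 rad, so 5 is at 2.4. In the case's frame (anticlockwise from its x axis) the white line points at pi + 1.5 - value. Starts 0.5 to 1.1 rad below 2.4 and is turned clockwise.
- orange_dial (a joint): The same for the orange dial; 2 is at 0.6 rad. It starts 0.5 to 1.1 rad above 0.6 and is turned anticlockwise. Its catch can drop in only after the blue dial's has.
- bolt (a joint): Spring bolt's travel (m): about 0.001 at the start, 0.007 to 0.009 once the blue dial has caught, 0.014 once the orange has too; then the cover is free. The spring (3.5 N) moves it. Each catch lies up to 0.28 rad before or after its number. A dial turns freely with 0.05 to 0.1 N m; once caught it has 0.03 to 0.06 rad of play either way, then stops dead. More than 0.5 N m there is forcing.
- bolt_flag (a point): Small yellow flag of the bolt, 10 x 6 mm, in the black window (32 x 12 mm) on the deck between the dials; it moves with the bolt towards the robot side (the case's -x).
- cover_grip (a point): Centre of the red grip bar on the cover, 92 mm above the bench: 40 mm long along the case's x, 12 mm thick along its y, rising from 78 to 106 mm above the bench. It starts at x +56, y -55 mm in the case's frame.
- cover (a joint): How far the cover is slid open (m), 0 closed to 0.110 fully open, along the case's +y; sliding takes 2.5 to 5 N, and the cover stays where left. While locked it moves 1.5 mm and then bears on the bolt.
- satellite_mid (a point): Small satellite stack on a red stand, 130 x 130 x 115 mm, standing right of the case: leave alone. The point is 50 mm above its underside.
- dropper_mid (a point): White dropper bottle, 34 mm diameter, 75 mm high, beyond the case: leave alone. Point half-way up.
- power_pack_mid (a point): Black power pack, 110 x 50 x 24 mm, left of the case: leave alone. Point at its centre.
- tweezers_mid (a point): Red tweezers, 130 x 10 x 8 mm, beyond the case: leave alone. Point at their centre.

How it is judged:
On the way, in this order (a step that is already met when the one before it is completed fails the run):
1. the blue dial has caught at its number: the bolt has moved its first step (value of joint bolt above 0.005 m), for 0.2 s.
2. the orange dial has caught too: the bolt is fully back (value of joint bolt above 0.012 m), for 0.2 s.
3. the cover is slid open (value of joint cover above 0.1 m), for 0.2 s.
At the end, for the whole second after the job is handed in: The bolt is fully back (over 12 of 14 mm) with both dials in their catches, and the cover is open by more than 100 of its 110 mm and at rest (value of joint bolt above 0.012 m and value of joint cover above 0.1 m and velocity of joint cover below 0.01 m/s); the robot touches nothing.
It fails at once if a dial is forced against its catch (over 20 N at the catch, about 0.5 N m at the dial) (contact force between bolt and blue_dial above 20 N or contact force between bolt and orange_dial above 20 N).
It fails at once if the cover is forced against the bolt (over 20 N) (contact force between bolt and cover above 20 N).
It fails at once if a thing beside the case is disturbed (moved over 15 mm) (distance of any of satellite_mid, dropper_mid, power_pack_mid, tweezers_mid from where it was at the start of the episode above 0.015 m).
It also fails if it takes over 72 s, if anything falls off the work surface, if the arm or the gripper's body presses on something with over 40 N, if the wrist force passes 120 N, or if a joint passes its speed limit or range.

ROBOT

A 6-joint arm with a two-finger parallel gripper is mounted at the origin on the work surface. World frame = base frame: x ahead of the robot, y to its left, z up, the work surface at z = 0. Lengths are in m, angles in rad, forces in N, time in s.
With the tool pointing down it reaches from about 0.35 to 0.925 m from the base axis. Payload 6.4 kg.
Tool frame: the origin (TCP) lies on the mounting face of the last link; the fingertips stand 199 mm ahead of it and the grasp point (between the pads) lies 180 mm ahead of it; z points along the fingers, y is the line along which they close (so a half turn about z gives the same grasp; the last joint's range is limited). The gripper opens to 94 mm and grips with 3 to 60 N. Pads are 16 mm wide; open, the fingers measure 119 mm over their backs; the gripper's body (75 mm by 177 mm) begins 78 mm behind the grasp point.
Start: joints at [-1.435, 0.245, 1.558, -0, 1.339, -0.174], TCP at [0.198, -0.619, 0.405] pointing down, gripper open.
Joint ranges: [-3.13, 3.13], [-1.02, 2.26], [0.13, 2.54], [-0.95, 4.09], [0.21, 2.88], [-2.74, 2.74]. Speed limits (rad/s): [2.57, 2.57, 3.14, 3.14, 3.14, 3.14].

INTERFACE

Orientations are given as a rotation vector (axis times angle).
In Python, from cell import * gives the robot as it stands.
- The arm moves only by the tool apply_moves, never from a script. Its argument "plan" is a list of rows, each an object with "xyz": the shift along the world's x, y, z in units of 25 mm (1.0 is 25 mm), a list of three; "turn": the turn, a rotation vector about the world's x, y, z in units of 6 degrees (1.0 is 6 degrees), a list of three. In form: [{"xyz": [tx, ty, tz], "turn": [wx, wy, wz]}, ...]. A call has 1 to 20 rows; each row is the pose to reach, as a shift and turn from the pose commanded when the call began; what a row does not reach only later rows make up. A row lasts 1/8 s, in which the tool goes at most 62.5 mm and 10.7 degrees, less where a joint would pass 70% of its speed; a pose out of reach is approached as far as the arm can. A call with a gripper value outside its range is refused whole. "claw" is the closure, from 0 (fully open) to 1 (shut), set as the call begins (left out, the last holds). The fingers move at their own pace and stop on an object; the grip force is fixed at half the most. Time passes only in rows, so rows that repeat a pose let the fingers close. It gives the time, the measured TCP pose, the force, the opening and the grip force at its end, in the units of the state.
- sense(): the state, without advancing time (a new reading comes with each control period).
- capture(name): name is "scene" or "top" or "wrist"; returns (picture, depth): 420x560x3 uint8, blue, green, red; 420x560 float32, m along the optical axis (not along the pixel's ray), 0 where there is no reading.
- get_calibration(name): a dict with "fov_y" (degrees; the focal length in pixels is half the picture's height over the tangent of half this angle, whatever the lens; pixels are square), "cx", "cy" (the principal point, pixels), "origin" and "rotation" of the camera in the world. Camera axes: x right, y down, z forward; pixel columns grow to the right and rows downward; lengths in m; the calibration is good to about 2 mm. A picture is of the moment at which its call begins: read the wrist's pose just before it. get_calibration takes no time and is no camera call; for the wrist camera it gives the pose at the moment of the call.
- close_job(): hands the job in; it is judged then, once.
The state is a dict: "time_s": time; "joint_pos": joint angles; "joint_velocities": joint speeds; "joint_torque": joint torques, N m; "tcp_pos": TCP position; "tcp_rot": TCP orientation; "ft_force": force on the tool from outside, world axes, zero at the start; "torque": the same for the moment, N m; "opening": opening from 0.0 (shut) to 1.0 (fully open); "finger_force": force on a finger pad.
Only numpy, scipy, OpenCV 4.12 (cv2) and the standard library are available. Lean on these libraries where they do the work, as an engineer would, in place of code of your own. Each camera call takes 0.05 s, during which the arm holds its last target. There are 200 camera calls.

## Working session

There is one attempt and no reset: what is moved stays moved. The work goes in short steps, Python scripts to look and compute and a tool call to move; the robot and the scene stay as the last step left them, time stands still between calls to the robot, and variables do not carry over. Pictures are saved under pics/ and viewed, at most 10 in all, crops included, and the job is handed in when it is done.

Besides the shell and the picture viewer there is one more tool, called after "Emit:" as name([rows], argument=value, ...), one row to a line, values as JSON. apply_moves: Moves the arm, as the interface text tells. Its arguments: {"type":"object","properties":{"plan":{"type":"array"},"claw":{"type":"number"}},"required":["plan"]}

```bash
mkdir -p pics; ls; cat > h.py <<'E'
from cell import *
import numpy as np, cv2
def snap(n,f):
    c=get_calibration(n); p,d=capture(n); cv2.imwrite('pics/'+f+'.png',p); np.savez('pics/'+f+'.npz',d=d,p=p,o=c['origin'],R=c['rotation'],f=p.shape[0]/2/np.tan(np.radians(c['fov_y']/2)),cx=c['cx'],cy=c['cy']); return p,d
def ray(f,u,v):
    z=np.load('pics/'+f+'.npz'); R=np.array(z['R']); 
    return z['o'],R@np.array([(u-z['cx'])/z['f'],(v-z['cy'])/z['f'],1]),z['d'][int(round(v)),int(round(u))]
def at_z(f,u,v,h):
    o,r,_=ray(f,u,v); return o+r*(h-o[2])/r[2]
def at_d(f,u,v):
    o,r,d=ray(f,u,v); return o+r*d
E
python3 - <<'E'
from h import *
print(get_calibration('top'),get_calibration('wrist')); snap('top','t0'); snap('scene','s0'); print(sense())
E
```

```text
pics
{'fov_y': 49.010625944361, 'cx': 282.6908858646155, 'cy': 209.44563907287775, 'origin': array([ 0.46286468, -0.00977221,  1.25034312]), 'rotation': array([-2.1268148 ,  2.18745227, -0.09457238])} {'fov_y': 67.15138444972645, 'cx': 283.66785488768215, 'cy': 206.58214975134254, 'origin': array([ 0.26836928, -0.59632944,  0.38347712]), 'rotation': array([ 2.35982082, -1.72395604, -0.23057746])}
{'time_s': 0.1, 'joint_pos': array([-1.43508916e+00,  2.45722062e-01,  1.55883833e+00, -3.46173050e-06,
        1.33869653e+00, -1.74128817e-01]), 'joint_velocities': array([ 1.33032517e-04, -2.23038205e-03, -2.97291494e-03,  1.79131222e-05,
       -7.76809012e-04,  1.44918723e-03]), 'joint_torque': array([ 4.68330818e-04, -4.16914594e+01, -3.15525270e+01,  6.86974218e-02,
        3.09786934e-02, -4.53689029e-05]), 'tcp_pos': array([ 0.19814794, -0.61886169,  0.40369837]), 'tcp_rot': array([-3.10232524e+00, -4.84489316e-01, -4.49046648e-05]), 'ft_force': array([-0.32827091,  0.99729212,  0.38609494]), 'torque': array([ 0.01208221,  0.02064998, -0.00495277]), 'finger_force': 0.0, 'opening': 1.0025243647900353}
```

Rotation is a rotation vector; fix the helper and view.

```bash
sed -i "s/R=np.array(z\['R'\])/R=cv2.Rodrigues(np.array(z['R']))[0]/" h.py
```

```text
(no output)
```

View pics/t0.png

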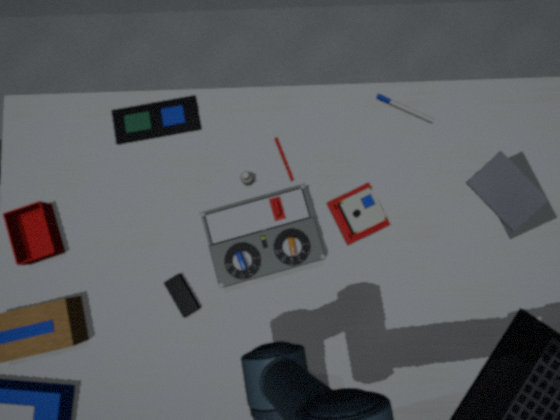

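The top view shows the case at about (265,235), the blue dial at (242,261), the orange dial at (292,246), the red grip at (278,208) and the satellite to the right at (358,213). I'll enlarge it.

```bash
python3 - <<'E'
from h import *
p=cv2.imread('pics/t0.png')[175:295,190:350]; cv2.imwrite('pics/c0.png',cv2.resize(p,None,fx=5,fy=5,interpolation=cv2.INTER_CUBIC))
for n,u,v,h in [('blue',242,261,.119),('or',292,246,.119),('grip',277,208,.106),('flag',264,241,.08)]: print(n,at_z('t0',u,v,h),at_d('t0',u,v))
E
```

```text
blue [0.46069329 0.11332535 0.119     ] [0.46069538 0.11320688 0.12008877]
or [ 0.49388942 -0.00994621  0.119     ] [ 0.49391799 -0.00994637  0.11795824]
grip [0.58998411 0.02477105 0.106     ] [0.59033366 0.02486604 0.1028533 ]
flag [0.50957298 0.06072955 0.08      ] [0.50941504 0.06049115 0.0839574 ]
```

View pics/c0.png

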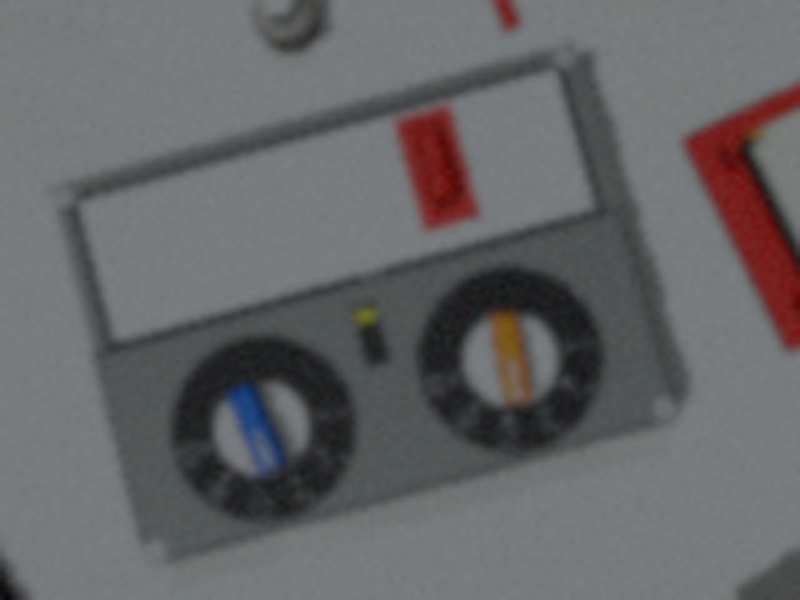

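```bash
python3 - <<'E'
from h import *
P=lambda x,y,h:at_z('t0',190+x/5-.4,175+y/5-.4,h)
def ang(a): return np.arctan2(a[1],a[0])
b=[P(240,385,.119),P(272,474,.119)]; o=[P(505,310,.119),P(519,404,.119)]
g=P(438,168,.106); gx=P(425,110,.106)-P(450,225,.106)
# deck outer corners & cover
top=P(90,196,.08)-P(560,68,.08)
B=sum(b)/2;O=sum(o)/2
print(B,O,g,'dist',np.linalg.norm(B-O))
yaw=ang(B-O)-np.pi/2; print('yaw',yaw,ang(top)-np.pi/2,ang(gx))
for d in(b,o):
  a=ang(d[1]-d[0]); print('line',a,'barx',a+np.pi,'val',(np.pi+1.5-(a-yaw))%(2*np.pi))
c,s=np.cos(yaw),np.sin(yaw);R=np.array([[c,-s],[s,c]])
print('case O from dials',(B+O)[:2]/2-R@[-.048,0], 'grip pred',(B+O)[:2]/2+R@[.104,-.055])
E
```

```text
[0.46203552 0.11626038 0.119     ] [ 0.49394072 -0.00994007  0.119     ] [0.5894666  0.02428394 0.106     ] dist 0.13017102256271124
yaw 0.24762513235276673 0.2384888808340302 0.18704303542128695
line -2.8122705745510164 barx 0.32932207903877675 val 1.4183030533139895
line -3.022487343303406 barx 0.11910531028638704 val 1.6285198220663801
case O from dials [0.52452399 0.06492506] grip pred [0.59229645 0.02532844]
```

Emit:
apply_moves([
  {"xyz":[1,3,0],"turn":[0,0,1.7]},
  {"xyz":[2,5,0],"turn":[0,0,3.4]},
  {"xyz":[3,7.5,0],"turn":[0,0,5]},
  {"xyz":[4,10,0],"turn":[0,0,6.7]},
  {"xyz":[4.5,12.4,0],"turn":[0,0,8.4]},
  {"xyz":[5.5,15,0],"turn":[0,0,10]},
  {"xyz":[6.2,17.3,0],"turn":[0,0,11.8]},
  {"xyz":[7,19.5,0],"turn":[0,0,13.5]},
  {"xyz":[8,22,0],"turn":[0,0,15]},
  {"xyz":[8.8,24.5,0],"turn":[0,0,16.8]},
  {"xyz":[9.7,27,0],"turn":[0,0,18.5]},
  {"xyz":[10.5,29.4,0],"turn":[0,0,20]},
  {"xyz":[10.5,29.4,0],"turn":[0,0,21.7]},
  {"xyz":[10.5,29.4,0],"turn":[0,0,23.4]},
  {"xyz":[10.5,29.4,0],"turn":[0,0,25]},
  {"xyz":[10.5,29.4,0],"turn":[0,0,26.7]},
  {"xyz":[10.5,29.4,0],"turn":[0,0,28.4]},
  {"xyz":[10.5,29.4,0],"turn":[0,0,30]},
  {"xyz":[10.5,29.4,0],"turn":[0,0,30]},
  {"xyz":[10.5,29.4,0],"turn":[0,0,30]},
])

```text
time_s: 2.6
tcp_pos: [0.4606, 0.1159, 0.4044]
tcp_rot: [0.481, -3.104, -0.0]
ft_force: [0.5, -0.0, 0.1]
opening: 1.0
finger_force: 0.0
```

```bash
python3 - <<'E'
from h import *
s=sense(); print(s['tcp_pos'],s['tcp_rot'],s['joint_pos'],s['time_s'],s['torque'])
snap('wrist','w1')
E
```

```text
[0.46059211 0.1159172  0.40444402] [ 4.80921631e-01 -3.10414247e+00 -1.48075462e-04] [ 7.18988972e-03 -1.78727002e-01  1.99292752e+00  3.34099639e-05
  1.32781817e+00 -1.87102838e+00] 2.6 [ 0.09328093 -0.10170561 -0.02964736]
```

View pics/w1.png

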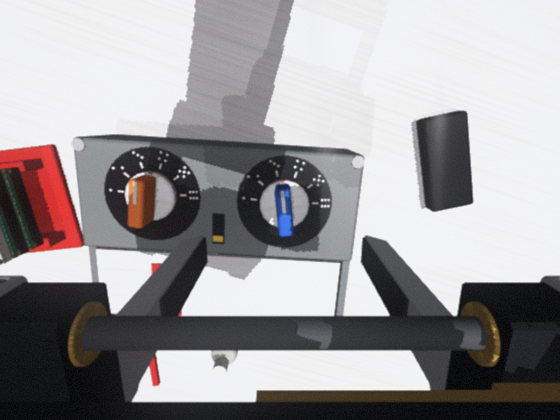

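The wrist view has the blue dial at about (284,202), the orange at (150,195), and the flag at (218,238), the far end of its window. I'll enlarge it for the exact centres.

```bash
python3 - <<'E'
from h import *
p=cv2.imread('pics/w1.png')[140:260,90:350]; cv2.imwrite('pics/c1.png',cv2.resize(p,None,fx=3,fy=3,interpolation=cv2.INTER_CUBIC))
E
```

```text
(no output)
```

View pics/c1.png

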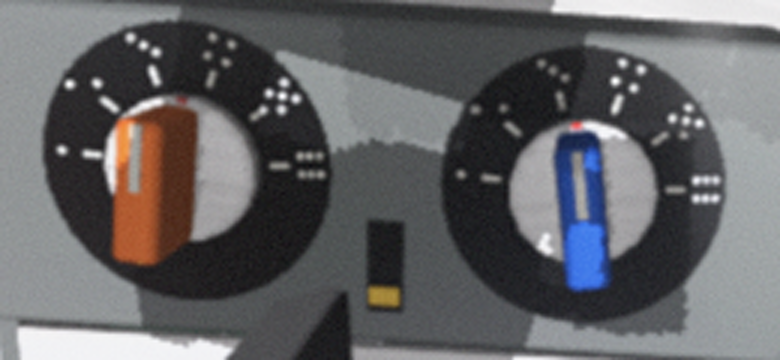

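```bash
python3 - <<'E'
from h import *
P=lambda x,y,h:at_z('w1',90+x/3-.33,140+y/3-.33,h)
def ang(a): return np.arctan2(a[1],a[0])
b=[P(588,290,.119),P(577,134,.119)]; o=[P(133,264,.119),P(138,120,.119)]
B=sum(b)/2;O=sum(o)/2
print(B,O,'dist',np.linalg.norm(B-O),np.linalg.norm(b[0]-b[1]))
yaw=ang(B-O)-np.pi/2; print('yaw',yaw)
for d,dot in((b,(575,126)),(o,(181,99))):
  C=sum(d)/2
  for a in(ang(d[1]-d[0]),ang((P(*dot,.089)-C)[:2])): print('barx',a+np.pi,'val',(np.pi+1.5-(a-yaw))%(2*np.pi))
c,s=np.cos(yaw),np.sin(yaw);R=np.array([[c,-s],[s,c]])
print('grip pred',(B+O)[:2]/2+R@[.104,-.055],'tool yaw',ang(cv2.Rodrigues(sense()['tcp_rot'])[0][:,0]))
for d,l in((583,190),[(491,178),(513,129),(560,102),(617,105),(660,139),(676,189)]),: print([ (ang(P(*q,.0805)-B)+np.pi) for q in l])
E
```

```text
[0.45871381 0.11566209 0.119     ] [ 0.49178711 -0.00917523  0.119     ] dist 0.12914410855252423 0.0470879565480544
yaw 0.2589814466262059
barx 0.3742154295796669 val 1.3847660170465392
barx 0.42176239059282805 val 1.337219056033378
barx 0.15364122047602669 val 1.6053402261501795
barx 0.15941962980087698 val 1.5995618168253287
grip pred [0.58986749 0.0267116 ] tool yaw -2.8336430453537895
[np.float64(1.8284458519930502), np.float64(1.2084134529948332), np.float64(0.571512493922687), np.float64(6.179637729040872), np.float64(5.539954145509519), np.float64(4.944850633670709)]
```

Emit:
apply_moves([
  {"xyz":[0,0,-1],"turn":[0,0,0.8]},
  {"xyz":[0,0,-2],"turn":[0,0,0.8]},
  {"xyz":[0,0,-3],"turn":[0,0,0.8]},
  {"xyz":[0,0,-3.8],"turn":[0,0,0.8]},
  {"xyz":[0,0,-4.3],"turn":[0,0,0.8]},
  {"xyz":[0,0,-4.5],"turn":[0,0,0.8]},
  {"xyz":[0,0,-4.5],"turn":[0,0,0.8]},
])

```text
time_s: 3.52
tcp_pos: [0.4608, 0.1159, 0.2924]
tcp_rot: [-0.614, 3.081, -0.0]
ft_force: [0.7, 0.2, 0.0]
opening: 0.998
finger_force: 0.0
```

Emit:
apply_moves([
  {"xyz":[0,0,0],"turn":[0,0,0]},
  {"xyz":[0,0,0],"turn":[0,0,0]},
  {"xyz":[0,0,0],"turn":[0,0,0]},
  {"xyz":[0,0,0],"turn":[0,0,0]},
  {"xyz":[0,0,0],"turn":[0,0,0]},
  {"xyz":[0,0,0],"turn":[0,0,0]},
  {"xyz":[0,0,0],"turn":[0,0,0]},
  {"xyz":[0,0,0],"turn":[0,0,0]},
], claw=1)

```text
time_s: 4.53
tcp_pos: [0.4607, 0.1159, 0.2922]
tcp_rot: [0.614, -3.081, 0.0]
ft_force: [0.1, 0.1, -0.0]
opening: 0.189
finger_force: 0.0
```

```bash
cat > q.py <<'E'
from h import *
s=sense(); x=cv2.Rodrigues(s['tcp_rot'])[0][:,0]
print(round(s['time_s'],2),'F',s['ft_force'].round(1),'T',s['torque'].round(3),'yaw',round(float(np.arctan2(-x[1],-x[0])),4),'op',round(s['opening'],3),s['finger_force'],s['joint_pos'][5].round(3),s['tcp_pos'].round(4))
E
python3 q.py
```

```text
4.53 F [ 0.1  0.1 -0. ] T [ 0.083 -0.172 -0.059] yaw 0.3936 op 0.189 0.0 -1.957 [0.4607 0.1159 0.2922]
```

Emit:
apply_moves([
  {"xyz":[0,0,0],"turn":[0,0,0]},
  {"xyz":[0,0,0],"turn":[0,0,0]},
  {"xyz":[0,0,0],"turn":[0,0,0]},
])

```text
time_s: 4.9
tcp_pos: [0.4606, 0.116, 0.2921]
tcp_rot: [0.614, -3.081, -0.0]
ft_force: [-1.2, 2.4, 0.2]
opening: 0.149
finger_force: 30.0
```

```bash
python3 q.py
```

```text
4.9 F [-1.2  2.4  0.2] T [ 0.274 -0.057  0.033] yaw 0.3936 op 0.149 29.999464452266693 -1.957 [0.4606 0.116  0.2921]
```

Emit:
apply_moves([
  {"xyz":[0,0,0],"turn":[0,0,-0.4]},
  {"xyz":[0,0,0],"turn":[0,0,-0.8]},
  {"xyz":[0,0,0],"turn":[0,0,-1.2]},
  {"xyz":[0,0,0],"turn":[0,0,-1.6]},
  {"xyz":[0,0,0],"turn":[0,0,-2]},
  {"xyz":[0,0,0],"turn":[0,0,-2.4]},
  {"xyz":[0,0,0],"turn":[0,0,-2.8]},
  {"xyz":[0,0,0],"turn":[0,0,-3.2]},
  {"xyz":[0,0,0],"turn":[0,0,-3.6]},
  {"xyz":[0,0,0],"turn":[0,0,-4]},
  {"xyz":[0,0,0],"turn":[0,0,-4.4]},
  {"xyz":[0,0,0],"turn":[0,0,-4.8]},
  {"xyz":[0,0,0],"turn":[0,0,-5.2]},
  {"xyz":[0,0,0],"turn":[0,0,-5.6]},
  {"xyz":[0,0,0],"turn":[0,0,-6]},
  {"xyz":[0,0,0],"turn":[0,0,-6]},
])

```text
time_s: 6.9
tcp_pos: [0.4605, 0.1167, 0.2922]
tcp_rot: [-0.369, -3.119, -0.005]
ft_force: [-0.5, 6.4, -0.2]
opening: 0.144
finger_force: 30.0
```

```bash
python3 q.py; python3 - <<'E'
from h import *
snap('wrist','w2'); snap('top','t2')
E
```

```text
6.9 F [-0.5  6.4 -0.2] T [ 1.239 -0.058 -0.044] yaw -0.2356 op 0.144 30.00048279762268 -1.328 [0.4605 0.1167 0.2922]
```

View pics/w2.png

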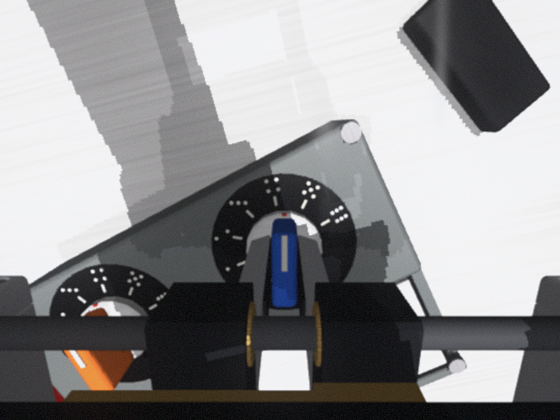

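Red dot between 4 and 5 (about 2.0), so the dial follows. Now small steps, checking torque.

Emit:
apply_moves([
  {"xyz":[0,0,0],"turn":[0,0,-0.2]},
  {"xyz":[0,0,0],"turn":[0,0,-0.4]},
  {"xyz":[0,0,0],"turn":[0,0,-0.6]},
  {"xyz":[0,0,0],"turn":[0,0,-0.7]},
])

```text
time_s: 7.5
tcp_pos: [0.4605, 0.1168, 0.2921]
tcp_rot: [-0.483, -3.104, -0.005]
ft_force: [-0.1, 7.4, 0.6]
opening: 0.147
finger_force: 30.0
```

```bash
python3 q.py; python3 - <<'E'
from h import *
snap('scene','s2'); a=cv2.imread('pics/s2.png'); 
def yel(p):
    h=cv2.cvtColor(p,cv2.COLOR_BGR2HSV); m=cv2.inRange(h,(22,120,70),(36,255,255)); n,l,s,c=cv2.connectedComponentsWithStats(m); return [(c[i].round(1).tolist(),int(s[i,4])) for i in range(1,n) if s[i,4]>2]
print(yel(a)); print(yel(cv2.imread('pics/s0.png'))); print(yel(cv2.imread('pics/t0.png')),yel(cv2.imread('pics/t2.png')))
E
```

```text
7.5 F [-0.1  7.4  0.6] T [ 1.336 -0.11   0.165] yaw -0.3088 op 0.147 30.00326693058014 -1.255 [0.4605 0.1168 0.2921]
[([283.3, 186.1], 9), ([232.3, 229.3], 3)]
[([283.2, 186.4], 10)]
[([262.8, 238.0], 10)] [([262.7, 237.7], 3)]
```

View pics/s2.png

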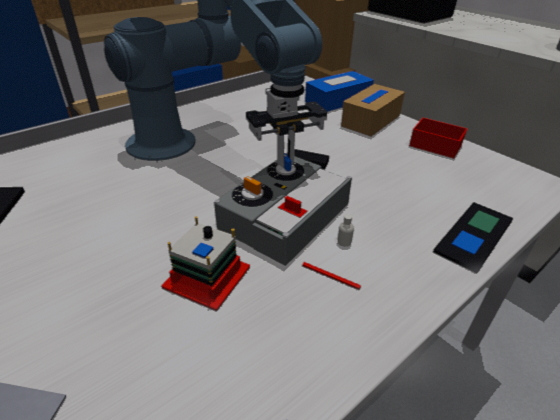

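The scene camera sees the flag at (283,186), so it can serve as an indicator. Torque is 0.17 N m, which is free turning.

```bash
cat >> q.py <<'E'
snap('scene','sq'); p=cv2.imread('pics/sq.png')[170:205,265:305]
h=cv2.cvtColor(p,cv2.COLOR_BGR2HSV); m=cv2.inRange(h,(22,100,60),(36,255,255)); y,x=np.nonzero(m); print('flag',x.mean().round(2)+265,y.mean().round(2)+170,len(x))
E
python3 q.py
```

```text
7.55 F [-0.4  7.3 -0.2] T [ 1.329 -0.059  0.074] yaw -0.309 op 0.15 30.001873075962067 -1.255 [0.4605 0.1168 0.2921]
flag 283.1 186.2 10
```

Emit:
apply_moves([
  {"xyz":[0,0.02,0],"turn":[0,0,-0.1]},
  {"xyz":[0,0.04,0],"turn":[0,0,-0.2]},
  {"xyz":[0,0.05,0],"turn":[0,0,-0.3]},
  {"xyz":[0,0.05,0],"turn":[0,0,-0.4]},
])

```text
time_s: 8.1
tcp_pos: [0.4606, 0.1174, 0.2922]
tcp_rot: [-0.548, -3.093, -0.002]
ft_force: [0.0, 4.7, -1.0]
opening: 0.149
finger_force: 30.0
```

```bash
python3 q.py
```

```text
8.1 F [ 0.   4.7 -1. ] T [ 1.137 -0.007  0.09 ] yaw -0.3507 op 0.149 30.00412881374359 -1.21 [0.4606 0.1174 0.2922]
flag 283.1 186.2 10
```

Emit:
apply_moves([
  {"xyz":[0,0.02,0],"turn":[0,0,-0.1]},
  {"xyz":[0,0.04,0],"turn":[0,0,-0.2]},
  {"xyz":[0,0.05,0],"turn":[0,0,-0.3]},
  {"xyz":[0,0.05,0],"turn":[0,0,-0.4]},
])

```text
time_s: 8.65
tcp_pos: [0.4607, 0.1181, 0.2921]
tcp_rot: [-0.612, -3.081, 0.002]
ft_force: [-0.0, -1.5, 0.5]
opening: 0.15
finger_force: 30.0
```

```bash
python3 q.py
```

```text
8.65 F [-0.  -1.5  0.5] T [-0.296  0.121  0.081] yaw -0.3923 op 0.15 30.00224858522415 -1.166 [0.4607 0.1181 0.2921]
flag 283.5 186.12 8
```

Emit:
apply_moves([
  {"xyz":[0,0,0],"turn":[0,0,-0.1]},
  {"xyz":[0,0,0],"turn":[0,0,-0.2]},
  {"xyz":[0,0,0],"turn":[0,0,-0.3]},
  {"xyz":[0,0,0],"turn":[0,0,-0.4]},
])

```text
time_s: 9.2
tcp_pos: [0.4607, 0.1182, 0.2921]
tcp_rot: [0.677, 3.068, -0.002]
ft_force: [-0.7, -4.7, 1.1]
opening: 0.15
finger_force: 30.0
```

```bash
python3 q.py
```

```text
9.2 F [-0.7 -4.7  1.1] T [-0.968  0.129  0.004] yaw -0.4342 op 0.15 30.000820755958557 -1.124 [0.4607 0.1182 0.2921]
flag 283.33 186.11 9
```

Emit:
apply_moves([
  {"xyz":[0,-0.02,0],"turn":[0,0,-0.1]},
  {"xyz":[0,-0.02,0],"turn":[0,0,-0.2]},
  {"xyz":[0,-0.02,0],"turn":[0,0,-0.3]},
  {"xyz":[0,-0.02,0],"turn":[0,0,-0.4]},
])

```text
time_s: 9.75
tcp_pos: [0.4607, 0.118, 0.2922]
tcp_rot: [0.741, 3.053, 0.0]
ft_force: [-1.0, -1.9, 0.9]
opening: 0.148
finger_force: 30.0
```

```bash
python3 q.py
```

```text
9.75 F [-1.  -1.9  0.9] T [-0.598  0.099  0.071] yaw -0.4763 op 0.148 30.00114619731903 -1.083 [0.4607 0.118  0.2922]
flag 283.1 186.2 10
```

Emit:
apply_moves([
  {"xyz":[0,0,0],"turn":[0,0,-0.1]},
  {"xyz":[0,0,0],"turn":[0,0,-0.2]},
  {"xyz":[0,0,0],"turn":[0,0,-0.3]},
  {"xyz":[0,0,0],"turn":[0,0,-0.4]},
])

```text
time_s: 10.3
tcp_pos: [0.4607, 0.118, 0.2922]
tcp_rot: [0.805, 3.037, 0.001]
ft_force: [-0.7, -1.6, 0.2]
opening: 0.152
finger_force: 30.0
```

```bash
python3 q.py
```

```text
10.3 F [-0.7 -1.6  0.2] T [-0.364 -0.049  0.102] yaw -0.5182 op 0.152 30.001594126224518 -1.041 [0.4607 0.118  0.2922]
flag 283.1 186.2 10
```

Emit:
apply_moves([
  {"xyz":[0,0,0],"turn":[0,0,-0.1]},
  {"xyz":[0,0,0],"turn":[0,0,-0.2]},
  {"xyz":[0,0,0],"turn":[0,0,-0.3]},
  {"xyz":[0,0,0],"turn":[0,0,-0.4]},
])

```text
time_s: 10.85
tcp_pos: [0.4607, 0.118, 0.2921]
tcp_rot: [0.868, 3.019, 0.001]
ft_force: [2.1, 0.3, 0.1]
opening: 0.15
finger_force: 30.0
```

```bash
python3 q.py
```

```text
10.85 F [2.1 0.3 0.1] T [-0.013 -0.227  0.162] yaw -0.5602 op 0.15 30.00287890434265 -0.999 [0.4607 0.118  0.2921]
flag 283.1 186.2 10
```

Emit:
apply_moves([
  {"xyz":[0,0,0],"turn":[0,0,-0.1]},
  {"xyz":[0,0,0],"turn":[0,0,-0.2]},
  {"xyz":[0,0,0],"turn":[0,0,-0.3]},
  {"xyz":[0,0,0],"turn":[0,0,-0.4]},
])

```text
time_s: 11.4
tcp_pos: [0.4607, 0.1181, 0.2921]
tcp_rot: [0.931, 3.0, 0.001]
ft_force: [1.5, 2.7, -2.1]
opening: 0.149
finger_force: 30.0
```

```bash
python3 q.py
```

```text
11.4 F [ 1.5  2.7 -2.1] T [ 0.362 -0.471  0.213] yaw -0.6021 op 0.149 30.00263124704361 -0.957 [0.4607 0.1181 0.2921]
flag 283.33 186.11 9
```

Emit:
apply_moves([
  {"xyz":[0,0,0],"turn":[0,0,-0.1]},
  {"xyz":[0,0,0],"turn":[0,0,-0.2]},
  {"xyz":[0,0,0],"turn":[0,0,-0.2]},
])

```text
time_s: 11.82
tcp_pos: [0.4607, 0.1181, 0.2922]
tcp_rot: [0.962, 2.99, 0.001]
ft_force: [3.0, 3.4, -2.8]
opening: 0.149
finger_force: 30.0
```

```bash
python3 q.py; python3 q.py
```

```text
11.82 F [ 3.   3.4 -2.8] T [ 0.697 -0.667  0.059] yaw -0.6226 op 0.149 29.999230206012726 -0.937 [0.4607 0.1181 0.2922]
flag 283.33 186.11 9
11.88 F [ 3.1  4.4 -3.3] T [ 0.805 -0.721  0.121] yaw -0.6225 op 0.149 29.9989914894104 -0.937 [0.4607 0.118  0.2922]
flag 283.33 186.11 9
```

Emit:
apply_moves([
  {"xyz":[0.02,0.02,0],"turn":[0,0,-0.1]},
  {"xyz":[0.02,0.02,0],"turn":[0,0,-0.2]},
  {"xyz":[0.02,0.02,0],"turn":[0,0,-0.3]},
  {"xyz":[0.02,0.02,0],"turn":[0,0,-0.3]},
])

```text
time_s: 12.42
tcp_pos: [0.4611, 0.1184, 0.2922]
tcp_rot: [-1.009, -2.975, 0.001]
ft_force: [-0.0, 1.3, 0.1]
opening: 0.147
finger_force: 30.0
```

```bash
python3 q.py; python3 q.py
```

```text
12.43 F [-0.   1.3  0.1] T [ 0.191 -0.083 -0.002] yaw -0.6538 op 0.147 29.999311566352844 -0.904 [0.4611 0.1184 0.2922]
flag 283.1 186.2 10
12.47 F [-1.   1.2  0.2] T [ 0.146 -0.044 -0.011] yaw -0.6538 op 0.148 29.999384880065918 -0.904 [0.4611 0.1183 0.2922]
flag 283.1 186.2 10
```

Emit:
apply_moves([
  {"xyz":[0,0,0],"turn":[0,0,-0.1]},
  {"xyz":[0,0,0],"turn":[0,0,-0.2]},
  {"xyz":[0,0,0],"turn":[0,0,-0.3]},
  {"xyz":[0,0,0],"turn":[0,0,-0.4]},
])

```text
time_s: 13.02
tcp_pos: [0.4611, 0.1184, 0.2922]
tcp_rot: [-1.071, -2.953, 0.001]
ft_force: [-1.8, 0.2, 0.4]
opening: 0.148
finger_force: 30.0
```

```bash
python3 q.py; python3 q.py
```

```text
13.03 F [-1.8  0.2  0.4] T [-0.053  0.262  0.1  ] yaw -0.696 op 0.148 30.00043898820877 -0.862 [0.4611 0.1184 0.2922]
flag 283.1 186.2 10
13.07 F [-1.8 -0.4  2. ] T [0.031 0.282 0.066] yaw -0.6962 op 0.147 29.99994993209839 -0.862 [0.4611 0.1184 0.2921]
flag 283.1 186.2 10
```

Emit:
apply_moves([
  {"xyz":[0,0,0],"turn":[0,0,-0.1]},
  {"xyz":[0,0,0],"turn":[0,0,-0.2]},
  {"xyz":[0,0,0],"turn":[0,0,-0.3]},
  {"xyz":[0,0,0],"turn":[0,0,-0.4]},
])

```text
time_s: 13.62
tcp_pos: [0.4611, 0.1184, 0.2921]
tcp_rot: [-1.133, -2.93, 0.0]
ft_force: [-2.0, -0.3, 1.9]
opening: 0.15
finger_force: 30.0
```

```bash
python3 q.py; python3 q.py
```

```text
13.62 F [-2.  -0.3  1.9] T [-0.124  0.485  0.035] yaw -0.7382 op 0.15 29.999623596668243 -0.82 [0.4611 0.1184 0.2921]
flag 283.0 186.09 11
13.68 F [-3.  -0.7  3.1] T [-0.033  0.452 -0.078] yaw -0.7384 op 0.142 29.999941885471344 -0.82 [0.4611 0.1184 0.2921]
flag 283.0 186.09 11
```

Emit:
apply_moves([
  {"xyz":[-0.01,0,0],"turn":[0,0,-0.1]},
  {"xyz":[-0.01,0,0],"turn":[0,0,-0.2]},
  {"xyz":[-0.01,0,0],"turn":[0,0,-0.3]},
  {"xyz":[-0.01,0,0],"turn":[0,0,-0.4]},
])

```text
time_s: 14.22
tcp_pos: [0.461, 0.1185, 0.2922]
tcp_rot: [1.195, 2.905, 0.001]
ft_force: [-0.5, 0.5, -0.7]
opening: 0.153
finger_force: 30.0
```

```bash
python3 q.py; python3 q.py
```

```text
14.22 F [-0.5  0.5 -0.7] T [ 0.005  0.07  -0.104] yaw -0.7802 op 0.153 30.00526249408722 -0.778 [0.461  0.1185 0.2922]
flag 281.5 185.5 10
14.28 F [-0.7  0.8  0.9] T [-0.023 -0.047 -0.134] yaw -0.7805 op 0.148 30.00918298959732 -0.778 [0.461  0.1185 0.2921]
flag 281.1 185.2 10
```

The flag moved about 2 px: the catch seems to be dropping in. Now to turn that into millimetres.

```bash
python3 q.py; python3 - <<'E'
from h import *
z=np.load('pics/sq.npz');R=cv2.Rodrigues(z['R'])[0]
def pr(w): q=R.T@(w-z['o']); return np.array([z['f']*q[0]/q[2]+z['cx'],z['f']*q[1]/q[2]+z['cy']])
w=at_z('sq',283.1,186.2,.08); print(w); d=np.array([np.cos(.26),np.sin(.26),0])
for t in(.006,.008,.013): print(t,pr(w-d*t)-pr(w))
E
```

```text
14.32 F [-0.4  0.5  0.5] T [ 0.039 -0.088 -0.173] yaw -0.7799 op 0.148 30.01226395368576 -0.778 [0.461  0.1184 0.2921]
flag 281.1 185.2 10
[0.5164782  0.06705986 0.08      ]
0.006 [-2.09902925 -0.85467086]
0.008 [-2.79608062 -1.13849229]
0.013 [-4.53300166 -1.84572198]
```

Flag shift matches about 6 mm: the blue dial has caught, nothing forced. Release, lift, go to orange.

Emit:
apply_moves([
  {"xyz":[0,0,0],"turn":[0,0,0]},
  {"xyz":[0,0,0],"turn":[0,0,0]},
  {"xyz":[0,0,0],"turn":[0,0,0]},
  {"xyz":[0,0,0.7],"turn":[0,0,0]},
  {"xyz":[0,0,1.7],"turn":[0,0,0]},
  {"xyz":[0,0,2.6],"turn":[0,0,0]},
  {"xyz":[0.1,-0.5,3],"turn":[0,0,-1.6]},
  {"xyz":[0.2,-1,3],"turn":[0,0,-3.3]},
  {"xyz":[0.3,-1.5,3],"turn":[0,0,-5]},
  {"xyz":[0.4,-2,3],"turn":[0,0,-6.7]},
  {"xyz":[0.6,-2.5,3],"turn":[0,0,-8.4]},
  {"xyz":[0.8,-3,3],"turn":[0,0,-10]},
  {"xyz":[0.9,-3.5,3],"turn":[0,0,-11.7]},
  {"xyz":[1,-4,3],"turn":[0,0,-13.4]},
  {"xyz":[1.2,-4.5,3],"turn":[0,0,-15]},
  {"xyz":[1.32,-5.04,3],"turn":[0,0,-16.7]},
  {"xyz":[1.32,-5.04,3],"turn":[0,0,-18.4]},
  {"xyz":[1.32,-5.04,3],"turn":[0,0,-20]},
  {"xyz":[1.32,-5.04,3],"turn":[0,0,-21.1]},
  {"xyz":[1.32,-5.04,3],"turn":[0,0,-21.1]},
], claw=0)

```text
time_s: 16.88
tcp_pos: [0.494, -0.0076, 0.3683]
tcp_rot: [3.132, 0.242, 0.002]
ft_force: [-0.5, -1.0, -0.3]
opening: 0.999
finger_force: 0.0
```

```bash
python3 q.py; python3 - <<'E'
from h import *
snap('wrist','w3')
s=sense();x=cv2.Rodrigues(s['tcp_rot'])[0][:,0];print(np.arctan2(x[1],x[0]))
E
```

```text
16.88 F [-0.5 -1.  -0.3] T [-0.044  0.055  0.036] yaw -2.9875 op 0.999 0.0 1.171 [ 0.494  -0.0076  0.3683]
flag 280.85 185.23 13
0.1545409522775875
```

View pics/w3.png

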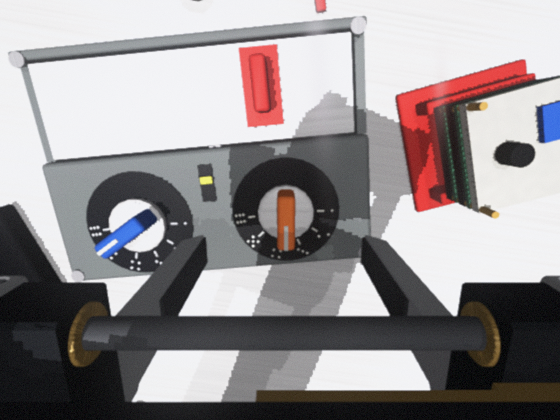

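The flag (206,181) is mid-window, so step 1 is done. The orange bar runs from (286,190) to (286,250), in line with the fingers. The red grip's top is at (260,83).

```bash
python3 - <<'E'
from h import *
a,b=at_z('w3',286,190,.119),at_z('w3',286,250,.119); print((a+b)/2,np.linalg.norm(a-b),np.arctan2(*(a-b)[1::-1]))
g=[at_z('w3',*q,.106) for q in((255,55),(266,110))]; print('grip',sum(g)/2,np.linalg.norm(g[0]-g[1]),np.arctan2(*(g[0]-g[1])[1::-1]))
E
```

```text
[ 0.49559454 -0.00924137  0.119     ] 0.047675804881075395 0.1554554316529892
grip [0.59100456 0.02404805 0.106     ] 0.037655407357811636 0.345696097730643
```

Emit:
apply_moves([
  {"xyz":[0,0,-1],"turn":[0,0,0]},
  {"xyz":[0,0,-2],"turn":[0,0,0]},
  {"xyz":[0,0,-2.7],"turn":[0,0,0]},
  {"xyz":[0,0,-3],"turn":[0,0,0]},
  {"xyz":[0,0,-3],"turn":[0,0,0]},
])

```text
time_s: 17.6
tcp_pos: [0.494, -0.0076, 0.2921]
tcp_rot: [-3.132, -0.24, 0.001]
ft_force: [-0.7, -0.6, -0.4]
opening: 1.002
finger_force: 0.0
```

Emit:
apply_moves([
  {"xyz":[0,0,0],"turn":[0,0,0]},
  {"xyz":[0,0,0],"turn":[0,0,0]},
  {"xyz":[0,0,0],"turn":[0,0,0]},
  {"xyz":[0,0,0],"turn":[0,0,0]},
  {"xyz":[0,0,0],"turn":[0,0,0]},
  {"xyz":[0,0,0],"turn":[0,0,0]},
  {"xyz":[0,0,0],"turn":[0,0,0]},
  {"xyz":[0,0,0],"turn":[0,0,0]},
  {"xyz":[0,0,0],"turn":[0,0,0]},
  {"xyz":[0,0,0],"turn":[0,0,0]},
  {"xyz":[0,0,0],"turn":[0,0,0]},
], claw=1)

```text
time_s: 18.98
tcp_pos: [0.4941, -0.0085, 0.2921]
tcp_rot: [3.129, 0.24, 0.0]
ft_force: [0.8, -5.7, -1.5]
opening: 0.146
finger_force: 30.0
```

```bash
sed -i 's/-x\[1\],-x\[0\]/x[1],x[0]/' q.py; python3 q.py; python3 q.py
```

```text
18.98 F [ 0.8 -5.7 -1.5] T [-1.045 -0.107  0.013] yaw 0.1532 op 0.146 29.999180138111115 1.173 [ 0.4941 -0.0085  0.2921]
flag 280.85 185.23 13
19.02 F [ 0.4 -6.1 -1.9] T [-1.034 -0.066  0.065] yaw 0.1532 op 0.151 29.999118447303772 1.173 [ 0.4941 -0.0085  0.2922]
flag 280.64 185.09 11
```

Emit:
apply_moves([
  {"xyz":[0,-0.03,0],"turn":[0,0,0.4]},
  {"xyz":[0,-0.05,0],"turn":[0,0,0.8]},
  {"xyz":[0,-0.05,0],"turn":[0,0,1.2]},
  {"xyz":[0,-0.05,0],"turn":[0,0,1.6]},
  {"xyz":[0,-0.05,0],"turn":[0,0,2]},
  {"xyz":[0,-0.05,0],"turn":[0,0,2.4]},
  {"xyz":[0,-0.05,0],"turn":[0,0,2.8]},
  {"xyz":[0,-0.05,0],"turn":[0,0,3.2]},
  {"xyz":[0,-0.05,0],"turn":[0,0,3.6]},
  {"xyz":[0,-0.05,0],"turn":[0,0,4]},
  {"xyz":[0,-0.05,0],"turn":[0,0,4.4]},
  {"xyz":[0,-0.05,0],"turn":[0,0,4.8]},
  {"xyz":[0,-0.05,0],"turn":[0,0,5.2]},
  {"xyz":[0,-0.05,0],"turn":[0,0,5.6]},
  {"xyz":[0,-0.05,0],"turn":[0,0,6]},
  {"xyz":[0,-0.05,0],"turn":[0,0,6]},
])

```text
time_s: 21.08
tcp_pos: [0.494, -0.0091, 0.2922]
tcp_rot: [2.904, 1.195, 0.001]
ft_force: [2.0, -2.2, -1.1]
opening: 0.145
finger_force: 30.0
```

```bash
python3 q.py; python3 q.py
```

```text
21.07 F [ 2.  -2.2 -1.1] T [-0.396 -0.222  0.04 ] yaw 0.7806 op 0.145 29.999192655086517 0.542 [ 0.494  -0.0091  0.2922]
flag 280.64 185.09 11
21.12 F [ 1.7 -2.9 -2.4] T [-0.456 -0.199  0.005] yaw 0.7805 op 0.146 29.99922662973404 0.543 [ 0.494  -0.009   0.2922]
flag 280.67 185.25 12
```

Orange is at about 0.98; gentle steps from here.

Emit:
apply_moves([
  {"xyz":[0.01,-0.01,0],"turn":[0,0,0.1]},
  {"xyz":[0.01,-0.01,0],"turn":[0,0,0.2]},
  {"xyz":[0.01,-0.01,0],"turn":[0,0,0.3]},
  {"xyz":[0.01,-0.01,0],"turn":[0,0,0.4]},
  {"xyz":[0.01,-0.01,0],"turn":[0,0,0.5]},
])

```text
time_s: 21.8
tcp_pos: [0.4942, -0.0091, 0.2921]
tcp_rot: [2.872, 1.272, -0.0]
ft_force: [0.8, -3.5, -0.9]
opening: 0.152
finger_force: 30.0
```

```bash
python3 q.py; python3 q.py
```

```text
21.8 F [ 0.8 -3.5 -0.9] T [-0.576 -0.178 -0.103] yaw 0.8341 op 0.152 30.003526210784912 0.489 [ 0.4942 -0.0091  0.2921]
flag 280.85 185.23 13
21.85 F [ 0.3 -3.6 -1.5] T [-0.645 -0.145 -0.07 ] yaw 0.8343 op 0.144 30.001426935195923 0.488 [ 0.4942 -0.0091  0.2922]
flag 280.64 185.09 11
```

Emit:
apply_moves([
  {"xyz":[0,-0.01,0],"turn":[0,0,0.1]},
  {"xyz":[0,-0.01,0],"turn":[0,0,0.2]},
  {"xyz":[0,-0.01,0],"turn":[0,0,0.3]},
  {"xyz":[0,-0.01,0],"turn":[0,0,0.4]},
])

```text
time_s: 22.4
tcp_pos: [0.4942, -0.0092, 0.2921]
tcp_rot: [-2.845, -1.332, -0.0]
ft_force: [1.2, -1.2, -1.1]
opening: 0.146
finger_force: 30.0
```

```bash
python3 q.py; python3 q.py
```

```text
22.4 F [ 1.2 -1.2 -1.1] T [-0.397 -0.161 -0.062] yaw 0.876 op 0.146 30.005199909210205 0.446 [ 0.4942 -0.0092  0.2921]
flag 280.83 185.08 12
22.45 F [ 0.9 -2.3 -0.7] T [-0.372 -0.158 -0.087] yaw 0.8761 op 0.145 30.00313013792038 0.446 [ 0.4942 -0.0093  0.2922]
flag 280.85 185.23 13
```

Emit:
apply_moves([
  {"xyz":[0,0,0],"turn":[0,0,0.1]},
  {"xyz":[0,0,0],"turn":[0,0,0.2]},
  {"xyz":[0,0,0],"turn":[0,0,0.3]},
  {"xyz":[0,0,0],"turn":[0,0,0.4]},
])

```text
time_s: 23.0
tcp_pos: [0.4942, -0.0093, 0.2922]
tcp_rot: [-2.816, -1.392, -0.0]
ft_force: [-0.0, -1.9, -0.6]
opening: 0.146
finger_force: 30.0
```

```bash
python3 q.py; python3 q.py
```

```text
23.0 F [-0.  -1.9 -0.6] T [-0.297 -0.207 -0.077] yaw 0.9178 op 0.146 30.00463843345642 0.404 [ 0.4942 -0.0093  0.2922]
flag 280.85 185.23 13
23.05 F [ 1.  -0.6 -0.6] T [-0.213 -0.156 -0.154] yaw 0.9181 op 0.144 30.002739429473877 0.404 [ 0.4942 -0.0093  0.2922]
flag 280.64 185.09 11
```

Emit:
apply_moves([
  {"xyz":[0,0,0],"turn":[0,0,0.1]},
  {"xyz":[0,0,0],"turn":[0,0,0.2]},
  {"xyz":[0,0,0],"turn":[0,0,0.3]},
  {"xyz":[0,0,0],"turn":[0,0,0.4]},
])

```text
time_s: 23.6
tcp_pos: [0.4942, -0.0093, 0.2922]
tcp_rot: [-2.787, -1.45, -0.0]
ft_force: [0.8, -1.0, -1.2]
opening: 0.15
finger_force: 30.0
```

```bash
python3 q.py; python3 q.py
```

```text
23.6 F [ 0.8 -1.  -1.2] T [-0.132 -0.223 -0.137] yaw 0.9598 op 0.15 30.002972781658173 0.362 [ 0.4942 -0.0093  0.2922]
flag 280.83 185.08 12
23.65 F [ 0.5 -0.5 -1.1] T [-0.078 -0.218 -0.053] yaw 0.96 op 0.151 30.00127136707306 0.362 [ 0.4942 -0.0093  0.2922]
flag 280.83 185.08 12
```

Emit:
apply_moves([
  {"xyz":[0,0,0],"turn":[0,0,0.1]},
  {"xyz":[0,0,0],"turn":[0,0,0.2]},
  {"xyz":[0,0,0],"turn":[0,0,0.3]},
  {"xyz":[0,0,0],"turn":[0,0,0.4]},
])

```text
time_s: 24.2
tcp_pos: [0.4942, -0.0093, 0.2922]
tcp_rot: [-2.756, -1.508, -0.0]
ft_force: [1.2, -0.7, -0.7]
opening: 0.145
finger_force: 30.0
```

```bash
python3 q.py; python3 q.py
```

```text
24.2 F [ 1.2 -0.7 -0.7] T [ 0.026 -0.206 -0.024] yaw 1.0016 op 0.145 30.00297635793686 0.32 [ 0.4942 -0.0093  0.2922]
flag 280.64 185.09 11
24.25 F [1.1 0.2 0.5] T [ 0.066 -0.258 -0.066] yaw 1.0018 op 0.147 30.00136435031891 0.32 [ 0.4942 -0.0093  0.2921]
flag 280.83 185.08 12
```

Emit:
apply_moves([
  {"xyz":[0,0,0],"turn":[0,0,0.1]},
  {"xyz":[0,0,0],"turn":[0,0,0.2]},
  {"xyz":[0,0,0],"turn":[0,0,0.3]},
  {"xyz":[0,0,0],"turn":[0,0,0.4]},
])

```text
time_s: 24.8
tcp_pos: [0.4942, -0.0093, 0.2922]
tcp_rot: [-2.724, -1.566, -0.0]
ft_force: [2.0, 2.1, -0.6]
opening: 0.146
finger_force: 30.0
```

```bash
python3 q.py; python3 q.py
```

```text
24.8 F [ 2.   2.1 -0.6] T [ 0.14 -0.17 -0.06] yaw 1.0434 op 0.146 30.003811419010162 0.279 [ 0.4942 -0.0093  0.2922]
flag 280.67 185.25 12
24.85 F [ 0.8  0.2 -0.3] T [ 0.125 -0.186 -0.053] yaw 1.0437 op 0.149 30.002015233039856 0.278 [ 0.4942 -0.0093  0.2921]
flag 280.85 185.23 13
```

Emit:
apply_moves([
  {"xyz":[0,0,0],"turn":[0,0,0.1]},
  {"xyz":[0,0,0],"turn":[0,0,0.2]},
  {"xyz":[0,0,0],"turn":[0,0,0.3]},
  {"xyz":[0,0,0],"turn":[0,0,0.4]},
])

```text
time_s: 25.4
tcp_pos: [0.4942, -0.0093, 0.2922]
tcp_rot: [-2.69, -1.622, -0.0]
ft_force: [1.1, 0.7, -0.1]
opening: 0.147
finger_force: 30.0
```

```bash
python3 q.py; python3 q.py
```

```text
25.4 F [ 1.1  0.7 -0.1] T [ 0.159 -0.212 -0.066] yaw 1.0853 op 0.147 30.005683600902557 0.237 [ 0.4942 -0.0093  0.2922]
flag 280.85 185.23 13
25.45 F [1.7 0.9 0.1] T [ 0.189 -0.245 -0.076] yaw 1.0856 op 0.145 30.00357449054718 0.236 [ 0.4942 -0.0093  0.2922]
flag 280.83 185.08 12
```

Emit:
apply_moves([
  {"xyz":[0,0,0],"turn":[0,0,0.1]},
  {"xyz":[0,0,0],"turn":[0,0,0.2]},
  {"xyz":[0,0,0],"turn":[0,0,0.3]},
  {"xyz":[0,0,0],"turn":[0,0,0.4]},
])

```text
time_s: 26.0
tcp_pos: [0.4942, -0.0093, 0.2922]
tcp_rot: [-2.656, -1.678, -0.0]
ft_force: [1.4, 0.7, -0.2]
opening: 0.148
finger_force: 30.0
```

```bash
python3 q.py; python3 q.py
```

```text
26.0 F [ 1.4  0.7 -0.2] T [ 0.318 -0.212 -0.082] yaw 1.1272 op 0.148 30.006635785102844 0.195 [ 0.4942 -0.0093  0.2922]
flag 280.85 185.23 13
26.05 F [ 2.   1.6 -1.2] T [ 0.315 -0.219 -0.087] yaw 1.1275 op 0.147 30.004751086235046 0.195 [ 0.4942 -0.0093  0.2922]
flag 280.85 185.23 13
```

Emit:
apply_moves([
  {"xyz":[0,0,0],"turn":[0,0,0.1]},
  {"xyz":[0,0,0],"turn":[0,0,0.2]},
  {"xyz":[0,0,0],"turn":[0,0,0.3]},
  {"xyz":[0,0,0],"turn":[0,0,0.4]},
])

```text
time_s: 26.6
tcp_pos: [0.4942, -0.0093, 0.2922]
tcp_rot: [-2.62, -1.734, -0.0]
ft_force: [1.1, 1.7, -0.9]
opening: 0.146
finger_force: 30.0
```

```bash
python3 q.py; python3 q.py
```

```text
26.6 F [ 1.1  1.7 -0.9] T [ 0.351 -0.196 -0.059] yaw 1.1693 op 0.146 30.002026855945587 0.153 [ 0.4942 -0.0093  0.2922]
flag 280.64 185.09 11
26.65 F [ 0.3  1.6 -0.7] T [ 0.309 -0.288 -0.03 ] yaw 1.1695 op 0.151 30.00047117471695 0.153 [ 0.4942 -0.0093  0.2922]
flag 280.85 185.23 13
```

Emit:
apply_moves([
  {"xyz":[0,0,0],"turn":[0,0,0.1]},
  {"xyz":[0,0,0],"turn":[0,0,0.2]},
  {"xyz":[0,0,0],"turn":[0,0,0.3]},
  {"xyz":[0,0,0],"turn":[0,0,0.4]},
])

```text
time_s: 27.2
tcp_pos: [0.4942, -0.0093, 0.2922]
tcp_rot: [-2.583, -1.788, -0.0]
ft_force: [1.8, 1.9, -0.5]
opening: 0.144
finger_force: 30.0
```

```bash
python3 q.py; python3 q.py
```

```text
27.2 F [ 1.8  1.9 -0.5] T [ 0.407 -0.267 -0.032] yaw 1.2111 op 0.144 30.00194638967514 0.111 [ 0.4942 -0.0093  0.2922]
flag 280.64 185.09 11
27.25 F [ 1.4  2.3 -0. ] T [ 0.386 -0.291 -0.049] yaw 1.2112 op 0.146 30.000609755516052 0.111 [ 0.4942 -0.0093  0.2922]
flag 280.64 185.09 11
```

Emit:
apply_moves([
  {"xyz":[0,0,0],"turn":[0,0,0.1]},
  {"xyz":[0,0,0],"turn":[0,0,0.2]},
  {"xyz":[0,0,0],"turn":[0,0,0.3]},
  {"xyz":[0,0,0],"turn":[0,0,0.4]},
])

```text
time_s: 27.8
tcp_pos: [0.4942, -0.0093, 0.2921]
tcp_rot: [-2.545, -1.842, 0.0]
ft_force: [1.3, 1.9, -0.3]
opening: 0.146
finger_force: 30.0
```

```bash
python3 q.py; python3 q.py
```

```text
27.8 F [ 1.3  1.9 -0.3] T [ 0.431 -0.282 -0.056] yaw 1.2529 op 0.146 30.00097632408142 0.069 [ 0.4942 -0.0093  0.2921]
flag 280.64 185.09 11
27.85 F [1.3 1.9 0.1] T [ 0.431 -0.262 -0.042] yaw 1.2532 op 0.148 29.999897181987762 0.069 [ 0.4942 -0.0093  0.2921]
flag 280.42 185.17 12
```

Emit:
apply_moves([
  {"xyz":[0,0,0],"turn":[0,0,0.1]},
  {"xyz":[0,0,0],"turn":[0,0,0.2]},
  {"xyz":[0,0,0],"turn":[0,0,0.3]},
  {"xyz":[0,0,0],"turn":[0,0,0.4]},
])

```text
time_s: 28.4
tcp_pos: [0.4942, -0.0093, 0.2922]
tcp_rot: [-2.506, -1.895, -0.0]
ft_force: [2.2, 1.7, 0.9]
opening: 0.145
finger_force: 30.0
```

```bash
python3 q.py; python3 q.py
```

```text
28.4 F [2.2 1.7 0.9] T [ 0.513 -0.235  0.003] yaw 1.2949 op 0.145 29.99965935945511 0.027 [ 0.4942 -0.0093  0.2922]
flag 280.0 185.0 13
28.45 F [1.  2.8 0.4] T [ 0.511 -0.279  0.081] yaw 1.2952 op 0.149 30.00001609325409 0.027 [ 0.4942 -0.0093  0.2922]
flag 279.83 185.08 12
```

The flag has started to move and the torque has changed sign, as it did for blue. Hold and look.

Emit:
apply_moves([
  {"xyz":[0,0,0],"turn":[0,0,0]},
  {"xyz":[0,0,0],"turn":[0,0,0]},
])

```text
time_s: 28.75
tcp_pos: [0.4942, -0.0093, 0.2922]
tcp_rot: [2.506, 1.894, 0.0]
ft_force: [0.5, 2.8, 0.9]
opening: 0.147
finger_force: 30.0
```

```bash
python3 q.py; python3 q.py
```

```text
28.75 F [0.5 2.8 0.9] T [ 0.505 -0.312  0.1  ] yaw 1.2943 op 0.147 30.001602172851562 0.028 [ 0.4942 -0.0093  0.2922]
flag 279.83 185.08 12
28.8 F [ 1.4  2.3 -1.1] T [ 0.544 -0.307  0.09 ] yaw 1.2943 op 0.149 30.001657605171204 0.028 [ 0.4942 -0.0093  0.2921]
flag 279.83 185.08 12
```

Emit:
apply_moves([
  {"xyz":[0,0,0],"turn":[0,0,0.1]},
  {"xyz":[0,0,0],"turn":[0,0,0.2]},
  {"xyz":[0,0,0],"turn":[0,0,0.2]},
])

```text
time_s: 29.22
tcp_pos: [0.4942, -0.0093, 0.2922]
tcp_rot: [-2.487, -1.92, -0.0]
ft_force: [1.4, 2.5, -0.3]
opening: 0.151
finger_force: 30.0
```

```bash
python3 q.py; python3 q.py
```

```text
29.23 F [ 1.4  2.5 -0.3] T [ 0.5   -0.284 -0.019] yaw 1.3151 op 0.151 29.99871701002121 0.007 [ 0.4942 -0.0093  0.2922]
flag 278.73 184.73 11
29.27 F [ 1.1  2.9 -0.8] T [ 0.517 -0.341 -0.001] yaw 1.315 op 0.144 29.9988055229187 0.007 [ 0.4942 -0.0093  0.2922]
flag 278.73 184.73 11
```

Flag shift −4.4 px ≈ 13 mm: the bolt is fully back. Release and move over the cover grip.

Emit:
apply_moves([
  {"xyz":[0,0,0],"turn":[0,0,0]},
  {"xyz":[0,0,0],"turn":[0,0,0]},
  {"xyz":[0,0,0],"turn":[0,0,0]},
  {"xyz":[0,0,0.7],"turn":[0,0,0]},
  {"xyz":[0,0,1.7],"turn":[0,0,0]},
  {"xyz":[0,0,2.6],"turn":[0,0,0]},
  {"xyz":[0.6,0.2,3],"turn":[0,0,-1.6]},
  {"xyz":[1.3,0.4,3],"turn":[0,0,-3.2]},
  {"xyz":[2,0.7,3],"turn":[0,0,-4.8]},
  {"xyz":[2.6,1,3],"turn":[0,0,-6.4]},
  {"xyz":[3.2,1.2,3],"turn":[0,0,-8]},
  {"xyz":[3.9,1.43,3],"turn":[0,0,-9.5]},
  {"xyz":[3.9,1.43,3],"turn":[0,0,-10.1]},
  {"xyz":[3.9,1.43,3],"turn":[0,0,-10.1]},
  {"xyz":[3.9,1.43,3],"turn":[0,0,-10.1]},
], claw=0)

```text
time_s: 31.2
tcp_pos: [0.5916, 0.0264, 0.3679]
tcp_rot: [3.115, 0.405, 0.001]
ft_force: [0.7, -0.5, 0.5]
opening: 1.002
finger_force: 0.0
```

```bash
python3 q.py; python3 - <<'E'
from h import *
snap('wrist','w4')
a,b=cv2.imread('pics/w4.png'),cv2.imread('pics/sq.png')[165:215,215:315]
b=cv2.resize(b,(560,280),interpolation=cv2.INTER_CUBIC); cv2.imwrite('pics/c4.png',np.vstack([a[:300],b]))
E
```

```text
31.2 F [ 0.7 -0.5  0.5] T [0.026 0.016 0.005] yaw 0.2583 op 1.002 0.0 1.166 [0.5916 0.0264 0.3679]
flag 278.33 184.89 9
```

View pics/c4.png

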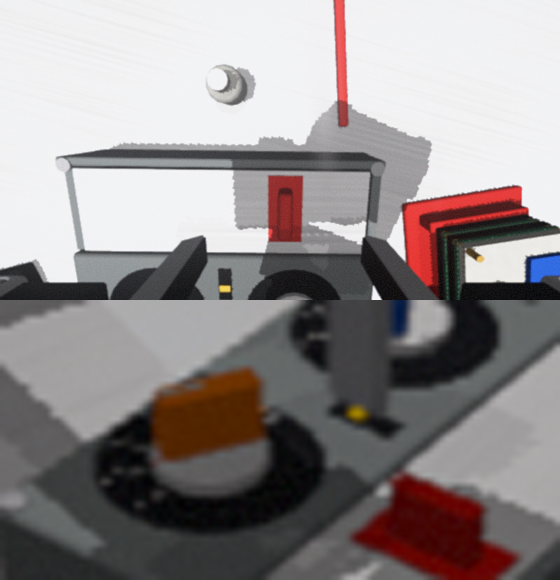

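The wrist view shows the grip (286,213) centred between the fingers and the flag (225,288) at the robot end of its window. Descend and grip.

Emit:
apply_moves([
  {"xyz":[0,0,-1],"turn":[0,0,0]},
  {"xyz":[0,0,-2],"turn":[0,0,0]},
  {"xyz":[0,0,-2.8],"turn":[0,0,0]},
  {"xyz":[0,0,-3.2],"turn":[0,0,0]},
  {"xyz":[0,0,-3.3],"turn":[0,0,0]},
  {"xyz":[0,0,-3.3],"turn":[0,0,0]},
])

```text
time_s: 32.05
tcp_pos: [0.592, 0.0264, 0.2853]
tcp_rot: [3.115, 0.403, 0.002]
ft_force: [-0.6, 0.7, 0.3]
opening: 1.001
finger_force: 0.0
```

Emit:
apply_moves([
  {"xyz":[0,0,0],"turn":[0,0,0]},
  {"xyz":[0,0,0],"turn":[0,0,0]},
  {"xyz":[0,0,0],"turn":[0,0,0]},
  {"xyz":[0,0,0],"turn":[0,0,0]},
  {"xyz":[0,0,0],"turn":[0,0,0]},
  {"xyz":[0,0,0],"turn":[0,0,0]},
  {"xyz":[0,0,0],"turn":[0,0,0]},
  {"xyz":[0,0,0],"turn":[0,0,0]},
  {"xyz":[0,0,0],"turn":[0,0,0]},
  {"xyz":[0,0,0],"turn":[0,0,0]},
  {"xyz":[0,0,0],"turn":[0,0,0]},
  {"xyz":[0,0,0],"turn":[0,0,0]},
], claw=1)

```text
time_s: 33.55
tcp_pos: [0.5917, 0.0263, 0.2847]
tcp_rot: [3.115, 0.403, 0.0]
ft_force: [0.1, -2.1, -0.5]
opening: 0.128
finger_force: 30.0
```

```bash
python3 q.py
```

```text
33.55 F [ 0.1 -2.1 -0.5] T [-0.316 -0.113 -0.238] yaw 0.2572 op 0.128 29.99726504087448 1.167 [0.5917 0.0263 0.2847]
flag nan nan 0q.py:5: RuntimeWarning: Mean of empty slice.
  h=cv2.cvtColor(p,cv2.COLOR_BGR2HSV); m=cv2.inRange(h,(22,100,60),(36,255,255)); y,x=np.nonzero(m); print('flag',x.mean().round(2)+265,y.mean().round(2)+170,len(x))
  ret = ret.dtype.type(ret / rcount)
```

Gripped, 12 mm wide. First a gentle 8 mm test slide.

Emit:
apply_moves([
  {"xyz":[-0.01,0.04,0],"turn":[0,0,0]},
  {"xyz":[-0.03,0.1,0],"turn":[0,0,0]},
  {"xyz":[-0.04,0.16,0],"turn":[0,0,0]},
  {"xyz":[-0.04,0.16,0],"turn":[0,0,0]},
])

```text
time_s: 34.1
tcp_pos: [0.5906, 0.0306, 0.2846]
tcp_rot: [-3.115, -0.404, 0.0]
ft_force: [-0.9, -1.2, -0.7]
opening: 0.128
finger_force: 30.0
```

The cover slides freely; on to the full slide.

Emit:
apply_moves([
  {"xyz":[-0.06,0.25,0],"turn":[0,0,0]},
  {"xyz":[-0.13,0.5,0],"turn":[0,0,0]},
  {"xyz":[-0.19,0.75,0],"turn":[0,0,0]},
  {"xyz":[-0.26,1,0],"turn":[0,0,0]},
  {"xyz":[-0.32,1.25,0],"turn":[0,0,0]},
  {"xyz":[-0.39,1.5,0],"turn":[0,0,0]},
  {"xyz":[-0.45,1.75,0],"turn":[0,0,0]},
  {"xyz":[-0.52,2,0],"turn":[0,0,0]},
  {"xyz":[-0.58,2.25,0],"turn":[0,0,0]},
  {"xyz":[-0.65,2.5,0],"turn":[0,0,0]},
  {"xyz":[-0.71,2.75,0],"turn":[0,0,0]},
  {"xyz":[-0.78,3,0],"turn":[0,0,0]},
  {"xyz":[-0.84,3.25,0],"turn":[0,0,0]},
  {"xyz":[-0.91,3.5,0],"turn":[0,0,0]},
  {"xyz":[-0.97,3.75,0],"turn":[0,0,0]},
  {"xyz":[-1.02,3.93,0],"turn":[0,0,0]},
  {"xyz":[-1.05,4.03,0],"turn":[0,0,0]},
  {"xyz":[-1.05,4.03,0],"turn":[0,0,0]},
  {"xyz":[-1.05,4.03,0],"turn":[0,0,0]},
])

```text
time_s: 36.48
tcp_pos: [0.5647, 0.1318, 0.2847]
tcp_rot: [-3.115, -0.403, -0.004]
ft_force: [7.0, 0.5, -5.6]
opening: 0.124
finger_force: 30.0
```

Moved 109 mm. Release and lift clear.

Emit:
apply_moves([
  {"xyz":[0,0,0],"turn":[0,0,0]},
  {"xyz":[0,0,0],"turn":[0,0,0]},
  {"xyz":[0,0,0],"turn":[0,0,0]},
  {"xyz":[0,0,0],"turn":[0,0,0]},
  {"xyz":[0,0,0.7],"turn":[0,0,0]},
  {"xyz":[0,0,1.7],"turn":[0,0,0]},
  {"xyz":[0,0,3],"turn":[0,0,0]},
  {"xyz":[0,0,4.5],"turn":[0,0,0]},
  {"xyz":[0,0,5],"turn":[0,0,0]},
  {"xyz":[0,0,5],"turn":[0,0,0]},
  {"xyz":[0,0,5],"turn":[0,0,0]},
], claw=0)

```text
time_s: 37.85
tcp_pos: [0.564, 0.1312, 0.4079]
tcp_rot: [-3.115, -0.403, 0.005]
ft_force: [0.9, -0.1, 0.2]
opening: 0.998
finger_force: 0.0
```

```bash
python3 - <<'E'
from h import *
snap('wrist','w5'); 
p=snap('scene','s5')[0]
cv2.imwrite('pics/c5.png',cv2.resize(p[120:300,160:400],(800,600),interpolation=cv2.INTER_CUBIC))
w=cv2.imread('pics/w5.png'); h=cv2.cvtColor(w,cv2.COLOR_BGR2HSV); m=cv2.inRange(h,(22,120,90),(36,255,255)); n,l,s,c=cv2.connectedComponentsWithStats(m); print([(c[i],s[i,4]) for i in range(1,n) if s[i,4]>10])
E
```

```text
[]
```

View pics/c5.png

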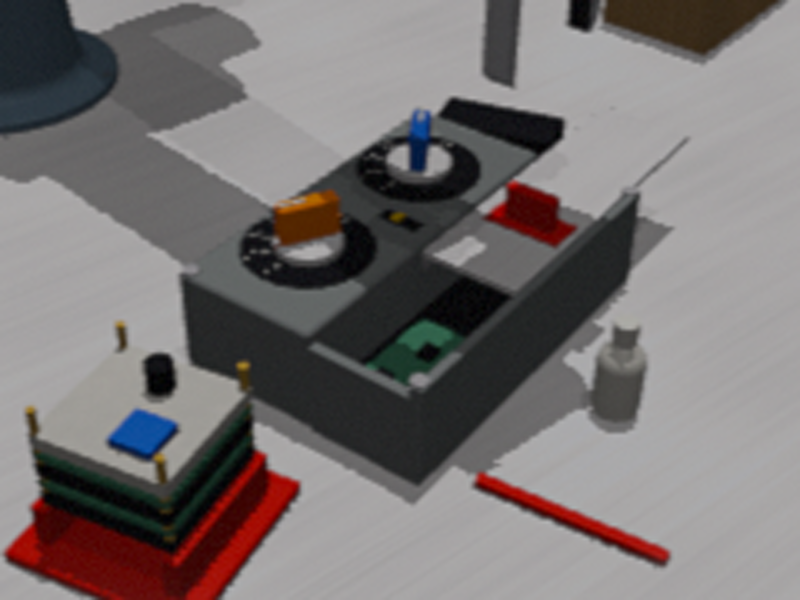

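The cover is open with its grip at (530,210), the flag (398,216) is at the robot end, and the surroundings are undisturbed. Handing in.

```bash
python3 -c "
from cell import *
print(close_job())"
```

```text
the job is handed in; nothing more can be done
None
```

I turned both dials until they caught and slid the cover about 109 mm open. Neither dial nor the cover showed signs of forcing, the things round the case look undisturbed, and the job was handed in at about 38 s with no verdict returned.

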